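# Pin the loose hinge of a block heater's cover

### The arm

A 6-joint arm with a two-finger parallel gripper is mounted at the origin on the work surface. World frame = base frame: x ahead of the robot, y to its left, z up, the work surface at z = 0. Lengths are in m, angles in rad, forces in N, time in s.
With the tool pointing down it reaches from about 0.3 to 0.875 m from the base axis. Payload 6.4 kg.
Tool frame: the origin (TCP) lies midway between the tips of the shut fingers; the grasp point (between the pads) lies ctrl.grip_point_offset behind it (ctrl.grip_point_offset is the distance from the TCP to the grasp point, in m); z points along the fingers, y is the direction in which the jaws open and shut (so a half turn about z gives the same grasp; the last joint's range is limited). The gripper opens to 85 mm and grips with 20 to 120 N. Pads are 22 mm wide; open, the fingers measure 114 mm over their backs; the gripper's body (76 mm by 85 mm) begins 54 mm behind the grasp point. The pads swing forward as they close: fully open they stand 13 mm farther back than shut.
Start: joints at [1.029, 0.181, 1.607, -0, 1.354, -0.206], TCP at [0.189, 0.543, 0.231] pointing down, gripper open.
Joint ranges: [-2.99, 2.99], [-0.89, 2.07], [0.3, 2.58], [-1.14, 4.28], [0, 2.63], [-3.12, 3.12]. Speed limits (rad/s): [2.57, 2.57, 3.01, 3.14, 3.14, 3.14].

### API

Orientations are given as a unit quaternion [w, x, y, z].
In Python, from bench import ctrl, viewer gives the robot as it stands.
- The arm moves only by the shell command python3 -m handwheel 'ROWS' [OPENING]. ROWS is JSON, a list of rows, each an object with "travel": the shift along the tool's x, y, z as a fraction of full scale, a list of three; "dr": the turn, a rotation vector about the tool's x, y, z as a fraction of full scale, a list of three. A call has 1 to 20 rows; each row shifts and turns the pose as measured when the row begins, along the tool's axes as they then stand; what a row does not reach is not made up. Full scale, the value 1, is 150 mm for a shift and 30 degrees for a turn. A row lasts 1/12 s, in which the tool goes at most 41.7 mm and 7.16 degrees, less where a joint would pass 70% of its speed; a pose out of reach is approached as far as the arm can. A call with a number of a shift or a turn outside -1 to 1 is refused whole. A call with a gripper value outside its range is refused whole. OPENING is the opening, from -1 (shut) to 1 (fully open), set as the call begins (- or left out, the last holds). The fingers move at their own pace and stop on an object; the grip force is fixed at half the most. Time passes only in rows, so rows that do not move let the fingers close. It gives the time, the measured TCP pose, the force and the opening at its end, in the units of the state.
- ctrl.get_obs(): the state, without advancing time (a new reading comes with each control period).
- viewer.camera(name): name is "side" or "top"; returns the picture (400x640x3 uint8, red, green, blue); there is no depth.
- viewer.get_calibration(name): a dict with "camera_matrix" (3x3 intrinsics, pixels), "k1" (the pictures are not rectified: a ray, as slopes to the right and down, at radius r is drawn at 1 + k1 r^2 times it, then the intrinsics apply), "R" (3x3) and "t" (3): a world point X has camera coordinates R X + t. Camera axes: x right, y down, z forward; pixel columns grow to the right and rows downward; lengths in m; the calibration is good to about 2 mm. A picture is of the moment at which its call begins. get_calibration takes no time and is no camera call.
- ctrl.hand_in(): hands the job in, once; it reports no verdict.
The state is a dict: "time_s": time; "q": joint angles; "dq": joint speeds; "joint_efforts": joint torques, N m; "eef_pos": TCP position; "eef_rot": TCP orientation; "wrist_force": force on the tool from outside, world axes, zero at the start; "torque": the same for the moment, N m; "opening": opening from 0.0 (shut) to 1.0 (fully open).
Only numpy, scipy, OpenCV 4.12 (cv2) and the standard library are available. Lean on these libraries where they do the work, as an engineer would, in place of code of your own. Each camera call takes 0.05 s, during which the arm holds its last target. There are 200 camera calls.

### The job

The clear cover of the block heater is loose in its right-hand hinge: straighten the cover so that its lug stands in line between the two bracket lugs, and push the red-gripped hinge pin through all three, past the tight liner, until the grip seats firmly on the outer lug. Feel your way: never force the pin or crack the cover's plastic lug, leave the cover closed, and do not disturb the dish, the jar or the tube rack.

Things in the scene. Friction and masses are not known exactly. Their poses are not given: they have to be found in the camera images.
- heater: dry block heater, fixed: white box 200 mm deep (its x) by 190 mm wide (its y), deck 92 mm high, control panel at its -x, two hinges at its back (+x). Origin: centre of its underside; z up. Hinge axis along y at x 116, z 104 mm. The left-hand hinge (+y) is pinned already (fixed red grip at y 105 to 143 mm); the right-hand one (-y) is open, with nothing beside it or below it down to the bench.
- hinge_mouth (a point): nominal centre of the outer face of the right hinge's bracket (heater x 116, y -105, z 104 mm), axes as the heater's. The bracket is bolted in fore-and-aft slots, so its two bores stand up to 6 mm off this point in x, unmeasured: feel for them; y and z are true. From here along +y: outer lug 0 to 15 mm, cover's lug 17.5 to 32.5, inner lug 35 to 49. Bracket bores 11.2 mm, chamfer 0.8 mm.
- cover: clear plastic hood 165 mm (x) by 170 mm (y), 28 mm high, 0.35 kg, lying closed on the deck, its top 18 mm above the hinge axis. Origin on the hinge axis in the pinned left hinge (heater x 116, y +80, z 104 mm); axes as the heater's when closed and straight. It can swing up about its y axis and falls shut. Its grey plastic right-hand lug cracks if the pin presses on it with over 20 N.
- cover_skew (a joint): twist of the cover on the play of its left hinge, rad, about the vertical through the cover's origin, counter-clockwise from above positive; 0 = straight. Range -0.11 to 0.11, starts at 0.085 to 0.1; stays where left; about 1 N at the knob or lug moves it. Twisted by a, the right lug stands 160 mm x a too far towards the heater's +x.
- cover_lug (a point): middle of the cover's right-hand lug (15 mm long, bore 11.2 mm), at x 0, y -160, z 0 mm in the cover's frame. Its first 11 mm, facing the outer lug, are a trumpet mouth 23 mm wide: a pin up to about 7 mm off draws it in line, taking the cover along; farther off it meets the rim.
- cover_knob (a point): top centre of the black knob on the cover, an upright cylinder 22 mm in diameter and 28 mm high, at x -156, y -80, z +46 mm in the cover's frame: the place to take hold of the cover.
- pin: loose hinge pin, about 60 g, lying on the mat. Origin on its underside below the shoulder; x along the pin to the nose, z up. Steel shaft 10 mm in diameter, axis 5 mm above the underside, 62 mm from shoulder (x 0) to nose end, last 9 mm tapering to 8.4 mm. Red grip x -38 to 0, 18 mm wide (y), from the underside to 19 mm up; its front face is the shoulder that seats on the outer lug.
- pin_shoulder (a point): on the shaft's axis at the shoulder, the face of the red grip that seats on the outer lug; axes as the pin's.
- pin_tip (a point): end of the nose on the shaft's axis, 62 mm from the shoulder. A nylon liner in the inner lug grips the shaft: from some 20 mm before home up to the seat the pin needs a steady push of 4 to 12 N, and it stays where it is left. A push of over 30 N would hurt the hinge.
- mat: thin blue mat, 200 by 200 by 3 mm, fixed; origin at the centre of its underside.
- dish: closed Petri dish with pink medium, 94 mm in diameter, 17 mm high, loose; origin at the centre of its underside. Leave it.
- jar: white sample jar, 60 mm in diameter, 85 mm high, loose; origin at the centre of its underside. Leave it.
- rack: yellow tube rack 60 by 120 by 30 mm with capped tubes standing 12 mm out of it, loose; origin at the centre of its underside. Leave it.
Things that resemble listed ones, but are neither listed nor needed, are in the scene too. What is shaped like the pin but green, orange or yellow is not meant.

How it is judged:
On the way:
1. the cover is straightened: its lug stands within 8.5 mm of the nominal hinge axis (the bracket's 6 mm of adjustment and 2.5 mm) (x of cover_lug in the frame of hinge_mouth between -0.0085 and 0.0085 m), for 0.2 s.
At the end, for the whole second after the job is handed in: Pin at rest through all three lugs: along the heater's y (0.05 rad), nose within 8.5 mm of the nominal axis sideways and 2.5 mm in height, cover lug's bore within 2 mm of the pin's axis, grip seated within 1.5 mm of the outer lug; cover closed (0.03 rad) (y of pin_shoulder in the frame of hinge_mouth between -0.0015 and 0.002 m and x of pin_tip in the frame of hinge_mouth between -0.0085 and 0.0085 m and z of pin_tip in the frame of hinge_mouth between -0.0025 and 0.0025 m and y of cover_lug in the frame of pin_shoulder between -0.002 and 0.002 m and z of cover_lug in the frame of pin_shoulder between -0.002 and 0.002 m and angle between the x axis of pin and the y axis of heater, either way round below 0.05 rad and angle between cover's own z axis and vertical below 0.03 rad and linear speed of pin below 0.01 m/s); the robot touches nothing.
It fails at once if the pin presses on the cover's plastic lug with more than 20 N (contact force between pin and cover above 20 N).
It fails at once if the pin is forced into the heater's hinge: over 50 N summed over its contacts, of which the liner's own squeeze makes about 15 (contact force between pin and heater above 50 N).
It fails at once if the dish, the jar or the tube rack is moved more than 15 mm (distance of any of dish, jar, rack from where it was at the start of the episode above 0.015 m).
It also fails if it takes over 72 s, if anything falls off the work surface, if the arm or the gripper's body presses on something with over 40 N, if the wrist force passes 120 N, or if a joint passes its speed limit or range.

## Working session

There is one attempt and no reset: what is moved stays moved. The work goes in short steps, Python scripts to look and compute and a shell command to move; the robot and the scene stay as the last step left them, time stands still between calls to the robot, and variables do not carry over. Pictures are saved under pics/ and viewed, about 8 in all and at most 12, crops included, and the job is handed in when it is done.

```bash
ls && mkdir -p pics
cat > h.py <<'E'
import numpy as np, cv2, json
from bench import ctrl, viewer
def shot(n,f):
    im=np.asarray(viewer.camera(n)); cv2.imwrite('pics/'+f,cv2.cvtColor(im,cv2.COLOR_RGB2BGR)); return im
def ray(n,uv):
    c=viewer.get_calibration(n); K=np.array(c["camera_matrix"]);R=np.array(c["R"]);t=np.array(c["t"])
    d=np.linalg.inv(K)@np.array([uv[0],uv[1],1.]); x=d[:2].copy()
    for _ in range(30): x=d[:2]/(1+c["k1"]*(x@x))
    return -R.T@t, R.T@np.array([x[0],x[1],1.])
def onz(n,uv,z):
    o,d=ray(n,uv); return o+d*(z-o[2])/d[2]
def two(u1,u2,a="top",b="side"):
    o1,d1=ray(a,u1);o2,d2=ray(b,u2)
    s=np.linalg.lstsq(np.c_[d1,-d2],o2-o1,rcond=None)[0]
    p,q=o1+s[0]*d1,o2+s[1]*d2; return (p+q)/2,np.linalg.norm(p-q)
def proj(n,X):
    c=viewer.get_calibration(n); x=np.array(c["R"])@X+np.array(c["t"]); x=x[:2]/x[2]
    x=x*(1+c["k1"]*(x@x)); K=np.array(c["camera_matrix"]); return K[:2,:2]@x+K[:2,2]
E
python3 - <<'E'
from h import *
for n in("top","side"):
    shot(n,n+"0.png"); c=viewer.get_calibration(n); print(n,c)
o=ctrl.get_obs(); print(o, ctrl.grip_point_offset)
E
```

```text
pics
top {'camera_matrix': array([[390.98307842,   0.        , 316.88070204],
       [  0.        , 390.98307842, 193.69994802],
       [  0.        ,   0.        ,   1.        ]]), 'k1': -0.08970676846750458, 'R': array([[ 2.37037910e-02, -9.99718936e-01, -4.23817980e-04],
       [-9.96965681e-01, -2.36070640e-02, -7.41763949e-02],
       [ 7.41455414e-02,  2.18079374e-03, -9.97245047e-01]]), 't': array([-0.05357785,  0.50259027,  1.17220567])}
side {'camera_matrix': array([[472.7101866 ,   0.        , 323.03240362],
       [  0.        , 472.7101866 , 194.70669427],
       [  0.        ,   0.        ,   1.        ]]), 'k1': -0.14485317414858884, 'R': array([[ 0.95315057, -0.30209537, -0.01556824],
       [-0.23081941, -0.69307206, -0.68291546],
       [ 0.19551568,  0.65451471, -0.73033151]]), 't': array([-0.51953813,  0.1820713 ,  1.16040309])}
{'time_s': 0.1, 'q': array([ 1.02869696e+00,  1.81454605e-01,  1.60790624e+00, -7.17587867e-06,
        1.35382312e+00, -2.06300965e-01]), 'dq': array([ 2.60267039e-03, -4.77245065e-03, -1.99698628e-03,  8.62461439e-04,
       -6.99125844e-05,  1.59477416e-03]), 'joint_efforts': array([ 9.07188332e-04, -4.45873582e+01, -3.52234948e+01, -2.44024322e-04,
        4.12849768e-03,  2.40914045e-05]), 'eef_pos': array([0.18919728, 0.54245026, 0.23048194]), 'eef_rot': array([-2.87574102e-04,  1.67110643e-01,  9.85937828e-01, -7.41877876e-04]), 'wrist_force': array([ 0.34864652, -0.46670044, -0.44163929]), 'torque': array([0.00283352, 0.01993495, 0.04770105]), 'opening': 0.9986461366589863} 0.0187
```

View pics/top0.png

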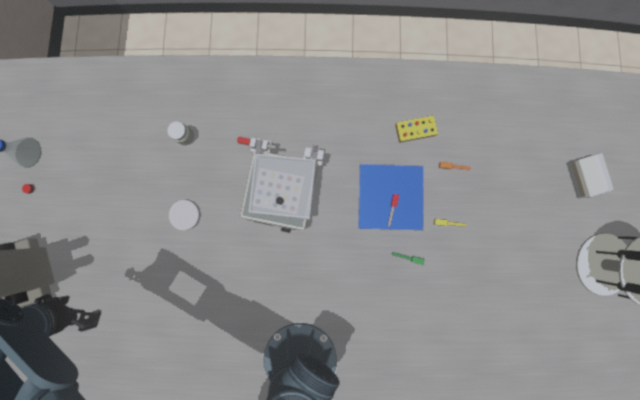

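View pics/side0.png

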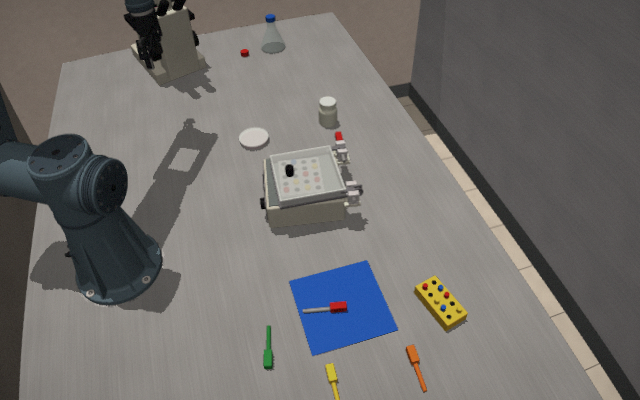

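Top view: the heater is at about (280,190), its pinned hinge with the fixed red grip at (243,140) and the open hinge at (315,153). The dish is at (184,214), the jar at (178,132) and the rack at (417,128).

Pin-like things in the top view are red on the mat (394,205), orange (455,167), yellow (450,223) and green (408,258). The red-gripped one on the mat fits the description. I'll confirm it with an enlarged crop.

Run:
```python
import cv2,numpy as np
t=cv2.imread('pics/top0.png');s=cv2.imread('pics/side0.png')
up=lambda im,x0,x1,y0,y1,k:cv2.resize(im[y0:y1,x0:x1],None,fx=k,fy=k,interpolation=cv2.INTER_CUBIC)
A=np.zeros((550,780,3),np.uint8)
a=up(t,232,332,130,238,5);A[:a.shape[0],:500]=a
b=up(t,360,428,162,232,4);A[:b.shape[0],505:505+b.shape[1]]=b
c=up(s,295,355,290,330,4);A[300:300+c.shape[0],505:505+c.shape[1]]=c
cv2.imwrite('pics/cropA.png',A)
cv2.imwrite('pics/cropB.png',up(s,255,370,125,235,5))
```

```text
(no output)
```

View pics/cropA.png

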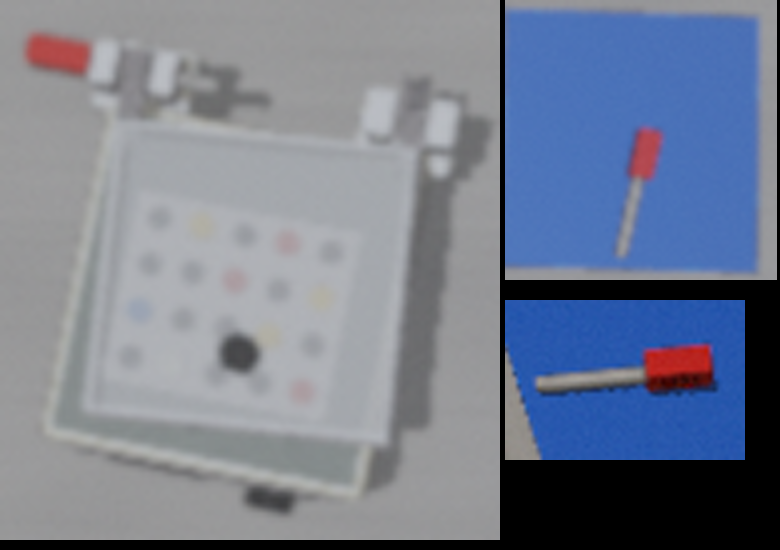

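View pics/cropB.png

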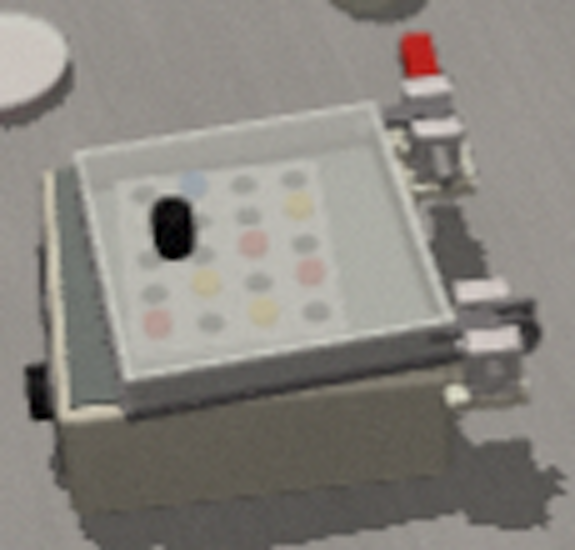

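The crop confirms it: the pin is a red grip at top px (395,201) with a steel shaft to its nose at about (389,226), lying on the blue mat, so the orange, yellow and green ones are out. The cover is visibly twisted: the knob is at top px (279.7,200.6), the deck front corners at top (241,217) and (304.4,228.4). Now measuring.

```bash
cat > m.py <<'E'
from h import *
top=cv2.imread('pics/top0.png');side=cv2.imread('pics/side0.png')
def comps(im,m):
    n,l,s,c=cv2.connectedComponentsWithStats(m.astype(np.uint8));return [(s[i],c[i],l==i) for i in range(1,n) if s[i][4]>15]
def red(im):
    b,g,r=[im[...,i].astype(int) for i in range(3)];return (r>90)&(r>2.0*g)&(r>2.0*b)
for n,im in(("top",top),("side",side)):
    print(n,"red",[(s[:5].tolist(),c.round(1).tolist()) for s,c,_ in comps(im,red(im))])
    k=im.max(2)<55
    x0,x1,y0,y1=(230,335,125,240) if n=="top" else (255,372,120,235)
    kk=np.zeros_like(k);kk[y0:y1,x0:x1]=k[y0:y1,x0:x1]
    print(n,"dark",[(s[:5].tolist(),c.round(1).tolist()) for s,c,_ in comps(im,kk)])
P={"FL":((241,217),(264,159.4)),"FR":((304.4,228.4),(268.6,207.6))}
for k,v in P.items(): p,e=two(*v); print(k,p.round(4),round(e,4), onz("top",v[0],.092).round(4),onz("side",v[1],.092).round(4))
E
python3 m.py
```

```text
top red [([238, 138, 11, 6, 48], [243.2, 140.2]), ([23, 185, 8, 8, 53], [26.6, 188.2]), ([392, 196, 6, 10, 37], [394.7, 200.2])]
top dark []
side red [([241, 49, 7, 4, 24], [244.0, 50.6]), ([335, 132, 8, 8, 49], [338.2, 135.6]), ([423, 283, 5, 5, 16], [424.9, 285.1]), ([444, 292, 5, 5, 19], [446.4, 294.1]), ([330, 302, 17, 8, 112], [337.8, 305.3]), ([410, 358, 10, 22, 43], [415.1, 366.0])]
side dark [([286, 165, 7, 12, 75], [289.1, 170.3]), ([260, 198, 6, 11, 39], [262.4, 203.5])]
FL [0.4289 0.1739 0.0868] 0.0049 [0.4264 0.1732 0.092 ] [0.4306 0.1678 0.092 ]
FR [ 0.4006 -0.009   0.0934] 0.0041 [ 0.3986 -0.0087  0.092 ] [ 0.4028 -0.0081  0.092 ]
```

```bash
cat > m2.py <<'E'
from h import *
av=lambda u,v,z:(onz("top",u,z)+onz("side",v,z))/2
obs=[((-100,95),av((241,217),(264,159.4),.092)),((-100,-95),av((304.4,228.4),(268.6,207.6),.092))]
p,e=two((243.2,140.2),(338.2,135.6));print("lgrip",p.round(4),e)
obs.append(((116,124),p))
A=np.array([o[0] for o in obs])/1000;B=np.array([o[1][:2] for o in obs])
a0,b0=A.mean(0),B.mean(0);H=(A-a0).T@(B-b0);th=np.arctan2(H[0,1]-H[1,0],H[0,0]+H[1,1])
R=np.array([[np.cos(th),-np.sin(th)],[np.sin(th),np.cos(th)]]);T=b0-R@a0
print("heater",T.round(4),"yaw",th.round(4),"resid mm",((A@R.T+T-B)*1e3).round(1).tolist())
W=lambda x,y:R@[x/1e3,y/1e3]+T
k,e=two((279.7,200.6),(289.3,167.8));print("knob top",k.round(4),e)
kh=R.T@(k[:2]-T)-np.array([.116,.08]);print("knob in hinge frame mm",(kh*1e3).round(1),"skew",np.arctan2(kh[1],kh[0])-np.arctan2(-.08,-.156), "r",np.hypot(*kh))
print("straight knob",W(-40,0).round(4),"mouth",W(116,-105).round(4))
# pin: red grip centroid and nose
g,e=two((394.7,200.2),(337.8,305.3));print("grip c",g.round(4),e)
gt=onz("top",(394.7,200.2),.018);gs=onz("side",(337.8,305.3),.0135)
n1=onz("top",(389.2,226),.008);n2=onz("side",(304,311.3),.008);nn,e=two((389.2,226),(304,311.3))
print("grip top/side",gt.round(4),gs.round(4),"nose",n1.round(4),n2.round(4),nn.round(4),e)
for G,N in((gt,n1),(gs,n2)): d=(N-G)[:2];print("len mm",1e3*np.hypot(*d),"exp 81; yaw",np.arctan2(d[1],d[0]))
# bracket lugs px in top view
for nme,u in(("Lout",(103,62)),("Lin",(163,72)),("Rin",(380,110)),("Rout",(441,122))):
    q=onz("top",(232+u[0]/5,130+u[1]/5),.115);print(nme,(R.T@(q[:2]-T)*1e3).round(1))
E
python3 m2.py
```

```text
lgrip [0.6446 0.1707 0.1163] 0.0016233358039723879
heater [0.5127 0.0659] yaw -0.1509 resid mm [[-0.4, 4.3], [-1.1, -4.6], [1.5, 0.3]]
knob top [0.4751 0.0584 0.1453] 0.003950930613501895
knob in hinge frame mm [-152.1  -93. ] skew 0.07499734139170755 r 0.17830778166987474
straight knob [0.4732 0.0719] mouth [ 0.6116 -0.0554]
grip c [ 0.4905 -0.2799  0.0185] 0.0022154252620358726
grip top/side [ 0.4895 -0.2798  0.018 ] [ 0.4926 -0.2773  0.0135] nose [ 0.4105 -0.2656  0.008 ] [ 0.4159 -0.2652  0.008 ] [ 0.4131 -0.2657  0.0096] 0.0052289339558288005
len mm 80.24711264643948 exp 81; yaw 2.9644316107994086
len mm 77.70858483297226 exp 81; yaw 2.9860105336303824
Lout [112.3  96.1]
Lin [112.5  61.3]
Rin [112.2 -63.7]
Rout [111.4 -98.8]
```

```bash
cat > plan.py <<'E'
import sys,numpy as np
from scipy.spatial.transform import Rotation as Ro
from bench import ctrl
# usage: plan.py x y z yangle_deg : rotation first (in tool frame), then shift in the target frame; units of full scale
x,y,z,a=map(float,sys.argv[1:]);o=ctrl.get_obs()
w,i,j,k=o["eef_rot"];R=Ro.from_quat([i,j,k,w])
a=np.radians(a);Y=np.array([np.cos(a),np.sin(a),0]);Z=np.array([0,0,-1.]);X=np.cross(Y,Z)
G=Ro.from_matrix(np.c_[X,Y,Z]);dr=(R.inv()*G).as_rotvec()
d=np.array([x,y,z])-o["eef_pos"]
ty=R.as_matrix()[:,1]
print("t",round(o["time_s"],2),"p",o["eef_pos"].round(4),"yang",np.degrees(np.arctan2(ty[1],ty[0])).round(2),"F",o["wrist_force"].round(1),"op",round(o["opening"],3))
print("dr units",(np.degrees(dr)/30).round(3),"shift units in target frame",(G.as_matrix().T@d/.15).round(4),"now frame",(R.as_matrix().T@d/.15).round(4),"world mm",(d*1e3).round(1))
E
python3 plan.py 0.475 0.059 0.2 108.5
```

```text
t 0.1 p [0.1892 0.5425 0.2305] yang 70.76 F [ 0.3 -0.5 -0.4] op 0.999
dr units [-0.003 -0.002 -1.258] shift units in target frame [-0.7842 -3.661   0.2032] now frame [-2.861  -2.4148  0.2061] world mm [ 285.8 -483.5  -30.5]
```

```bash
python3 -m handwheel '[{"travel":[0,0,0],"dr":[0,0,-0.21]},{"travel":[0,0,0],"dr":[0,0,-0.21]},{"travel":[0,0,0],"dr":[0,0,-0.21]},{"travel":[0,0,0],"dr":[0,0,-0.21]},{"travel":[0,0,0],"dr":[0,0,-0.21]},{"travel":[0,0,0],"dr":[0,0,-0.21]}]' && python3 -m handwheel '[{"travel":[-0.05,-0.24,0.01],"dr":[0,0,0]},{"travel":[-0.05,-0.24,0.01],"dr":[0,0,0]},{"travel":[-0.05,-0.24,0.01],"dr":[0,0,0]},{"travel":[-0.05,-0.24,0.01],"dr":[0,0,0]},{"travel":[-0.05,-0.24,0.01],"dr":[0,0,0]},{"travel":[-0.05,-0.24,0.01],"dr":[0,0,0]},{"travel":[-0.05,-0.24,0.01],"dr":[0,0,0]},{"travel":[-0.05,-0.24,0.01],"dr":[0,0,0]},{"travel":[-0.05,-0.24,0.01],"dr":[0,0,0]},{"travel":[-0.05,-0.24,0.01],"dr":[0,0,0]},{"travel":[-0.05,-0.24,0.01],"dr":[0,0,0]},{"travel":[-0.05,-0.24,0.01],"dr":[0,0,0]},{"travel":[-0.05,-0.24,0.01],"dr":[0,0,0]}]'; python3 plan.py 0.475 0.059 0.19 108.5
```

```text
time_s: 0.6
eef_pos: [0.1881, 0.5406, 0.2271]
eef_rot: [-0.003, -0.175, 0.985, -0.003]
wrist_force: [-0.1, 0.2, 0.6]
opening: 1.002
time_s: 1.68
eef_pos: [0.447, 0.1235, 0.2036]
eef_rot: [-0.005, -0.185, 0.983, -0.003]
wrist_force: [0.2, 0.5, 0.7]
opening: 1.001
t 1.68 p [0.447  0.1235 0.2036] yang 111.33 F [0.2 0.5 0.7] op 1.001
dr units [-0.008 -0.022  0.094] shift units in target frame [-0.0407 -0.4672  0.0904] now frame [-0.0186 -0.4683  0.092 ] world mm [ 28.  -64.5 -13.6]
```

```bash
python3 -m handwheel '[{"travel":[-0.01,-0.16,0.03],"dr":[-0.008,-0.022,0.094]},{"travel":[-0.01,-0.16,0.03],"dr":[0,0,0]},{"travel":[-0.01,-0.14,0.03],"dr":[0,0,0]},{"travel":[0,0,0],"dr":[0,0,0]},{"travel":[0,0,0],"dr":[0,0,0]}]'; python3 plan.py 0.475 0.059 0.13 108.5; python3 -c "
from h import *
t=shot('top','top1.png');s=shot('side','side1.png')
A=np.zeros((500,800,3),np.uint8)
a=cv2.resize(t[130:240,225:325],None,fx=4,fy=4,interpolation=2);A[:440,:400]=a
a=cv2.resize(s[90:215,255:355],None,fx=4,fy=4,interpolation=2);A[:500,400:800]=a
cv2.imwrite('pics/c1.png',A[...,::-1])"
```

```text
time_s: 2.1
eef_pos: [0.4775, 0.0493, 0.1883]
eef_rot: [-0.0, -0.155, 0.988, -0.0]
wrist_force: [-1.2, 1.2, -0.3]
opening: 0.998
t 2.1 p [0.4775 0.0493 0.1883] yang 107.8 F [-1.2  1.2 -0.3] op 0.998
dr units [-0.002 -0.001 -0.023] shift units in target frame [-0.0046  0.0667  0.3888] now frame [-0.004   0.067   0.3887] world mm [ -2.5   9.7 -58.3]
```

View pics/c1.png

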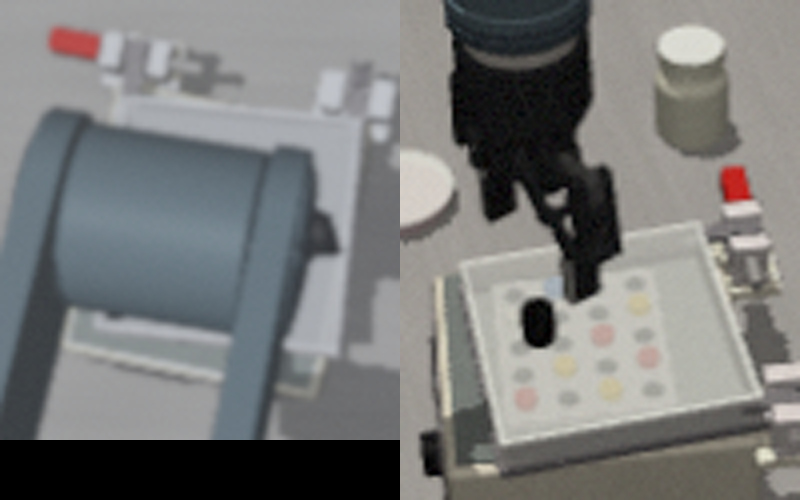

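The fingers (tips at crop (490,210) and (575,295), side view) straddle the knob at crop (540,320), and the cover is still twisted. I'll shift about 10 mm, descend and close gently.

```bash
python3 -m handwheel '[{"travel":[-0.004,0.066,0.06],"dr":[0,0,-0.02]},{"travel":[0,0,0.11],"dr":[0,0,0]},{"travel":[0,0,0.11],"dr":[0,0,0]},{"travel":[0,0,0.08],"dr":[0,0,0]},{"travel":[0,0,0.02],"dr":[0,0,0]},{"travel":[0,0,0],"dr":[0,0,0]}]'; python3 plan.py 0.475 0.059 0.128 108.5
```

```text
time_s: 2.7
eef_pos: [0.4721, 0.0695, 0.1287]
eef_rot: [0.001, -0.167, 0.986, 0.0]
wrist_force: [-0.4, -0.9, 0.2]
opening: 1.001
t 2.7 p [0.4721 0.0695 0.1287] yang 109.2 F [-0.4 -0.9  0.2] op 1.001
dr units [0.    0.004 0.023] shift units in target frame [ 0.0037 -0.0728  0.0049] now frame [ 0.0046 -0.0728  0.0048] world mm [  2.9 -10.5  -0.7]
```

```bash
python3 -m handwheel '[{"travel":[0.004,-0.035,0],"dr":[0,0,0.02]},{"travel":[0,-0.03,0],"dr":[0,0,0]},{"travel":[0,0,0],"dr":[0,0,0]}]'; python3 -m handwheel '[{"travel":[0,0,0],"dr":[0,0,0]},{"travel":[0,0,0],"dr":[0,0,0]},{"travel":[0,0,0],"dr":[0,0,0]},{"travel":[0,0,0],"dr":[0,0,0]},{"travel":[0,0,0],"dr":[0,0,0]},{"travel":[0,0,0],"dr":[0,0,0]},{"travel":[0,0,0],"dr":[0,0,0]},{"travel":[0,0,0],"dr":[0,0,0]}]' -0.8;  python3 plan.py 0.4734 0.0719 0.128 108.5
```

```text
time_s: 2.95
eef_pos: [0.4745, 0.0618, 0.1296]
eef_rot: [0.001, -0.163, 0.987, 0.0]
wrist_force: [0.1, -0.1, 0.2]
opening: 1.003
time_s: 3.62
eef_pos: [0.4764, 0.061, 0.1321]
eef_rot: [0.004, -0.162, 0.987, -0.0]
wrist_force: [0.2, -0.1, 1.0]
opening: 0.226
t 3.62 p [0.4764 0.061  0.1321] yang 108.67 F [ 0.2 -0.1  1. ] op 0.226
dr units [-0.002  0.014  0.006] shift units in target frame [-0.0043  0.0752  0.0272] now frame [-0.0044  0.0753  0.0272] world mm [-3.  10.9 -4.1]
```

```bash
python3 -m handwheel '[{"travel":[0,0.015,0.004],"dr":[0,0,0]},{"travel":[0,0.02,0.003],"dr":[0,0,0]},{"travel":[0,0.02,0.003],"dr":[0,0,0]},{"travel":[0,0.02,0.003],"dr":[0,0,0]},{"travel":[0,0.01,0],"dr":[0,0,0]},{"travel":[0,0,0],"dr":[0,0,0]}]';  python3 plan.py 0.4721 0.0738 0.130 108.5
python3 -c "
from h import *
t=shot('top','top2.png');s=shot('side','side2.png')
A=np.zeros((600,800,3),np.uint8)
a=cv2.resize(t[130:240,225:325],None,fx=4,fy=4,interpolation=2);A[:440,:400]=a
a=cv2.resize(s[115:225,255:365],None,fx=4,fy=4,interpolation=2);A[:440,400:800]=a[:,:400]
cv2.imwrite('pics/c2.png',A[:440,:,::-1])"
```

```text
time_s: 4.12
eef_pos: [0.4727, 0.0699, 0.1308]
eef_rot: [0.004, -0.16, 0.987, -0.004]
wrist_force: [-0.8, -4.7, 1.8]
opening: 0.227
t 4.12 p [0.4727 0.0699 0.1308] yang 108.36 F [-0.8 -4.7  1.8] op 0.227
dr units [-0.017  0.011 -0.005] shift units in target frame [-0.0045  0.0261  0.0053] now frame [-0.0044  0.0261  0.0051] world mm [-0.6  3.9 -0.8]
```

View pics/c2.png

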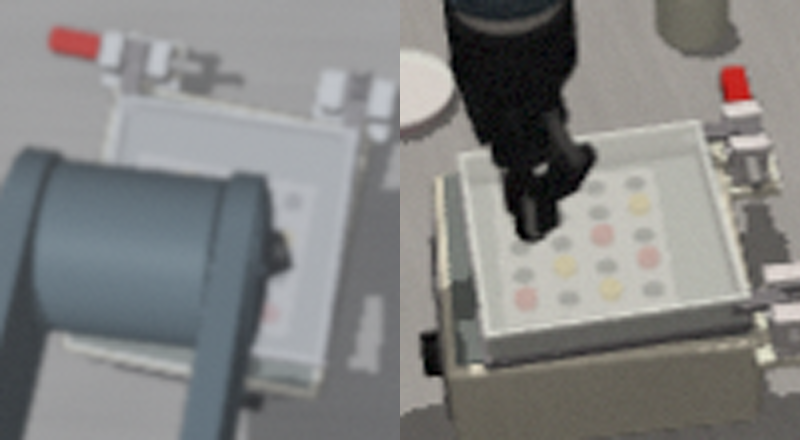

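The cover is almost straight: in the side crop its grey lug is at (765,303), near the bracket lugs. About 4 mm remains, so I'll finish, release, lift off and look.

```bash
python3 -m handwheel '[{"travel":[0,0.02,0.002],"dr":[-0.015,0.01,0]},{"travel":[0,0.012,0],"dr":[0,0,0]},{"travel":[0,0,0],"dr":[0,0,0]},{"travel":[0,0,0],"dr":[0,0,0]}]';  python3 plan.py 0.4721 0.0738 0.130 108.5
python3 -m handwheel '[{"travel":[0,0,0],"dr":[0,0,0]},{"travel":[0,0,0],"dr":[0,0,0]},{"travel":[0,0,0],"dr":[0,0,0]}]' 0.3
python3 -m handwheel '[{"travel":[0,0,-0.1],"dr":[0,0,0]},{"travel":[0,0,-0.2],"dr":[0,0,0]},{"travel":[0,0,-0.2],"dr":[0,0,0]},{"travel":[0.06,-0.22,-0.05],"dr":[0,0,0]},{"travel":[0.06,-0.22,0],"dr":[0,0,0]},{"travel":[0.06,-0.22,0],"dr":[0,0,0]},{"travel":[0.06,-0.22,0],"dr":[0,0,0]},{"travel":[0.06,-0.22,0],"dr":[0,0,0]},{"travel":[0.06,-0.22,0],"dr":[0,0,0]},{"travel":[0.06,-0.22,0],"dr":[0,0,0]},{"travel":[0.06,-0.22,0],"dr":[0,0,0]}]' 1
python3 plan.py 0.491 -0.279 0.15 77.4
python3 -c "
from h import *
t=shot('top','top3.png');s=shot('side','side3.png')
A=np.zeros((600,800,3),np.uint8)
a=cv2.resize(t[130:240,232:332],None,fx=4,fy=4,interpolation=2);A[:440,:400]=a
a=cv2.resize(s[115:225,270:370],None,fx=4,fy=4,interpolation=2);A[:440,400:800]=a[:,:400]
cv2.imwrite('pics/c3.png',A[:440,:,::-1])"
```

```text
time_s: 4.55
eef_pos: [0.4722, 0.0714, 0.1314]
eef_rot: [0.001, -0.156, 0.988, -0.004]
wrist_force: [-0.9, -4.9, 0.8]
opening: 0.227
t 4.55 p [0.4722 0.0714 0.1314] yang 107.98 F [-0.9 -4.9  0.8] op 0.227
dr units [-0.014  0.002 -0.017] shift units in target frame [-0.0043  0.0158  0.0094] now frame [-0.0041  0.0159  0.0093] world mm [-0.1  2.4 -1.4]
time_s: 4.8
eef_pos: [0.472, 0.0724, 0.1311]
eef_rot: [0.001, -0.157, 0.988, -0.003]
wrist_force: [-0.4, -0.3, -0.4]
opening: 0.642
time_s: 5.72
eef_pos: [0.4882, -0.1996, 0.2179]
eef_rot: [0.004, -0.167, 0.986, -0.001]
wrist_force: [0.7, -1.0, -0.4]
opening: 0.999
t 5.72 p [ 0.4882 -0.1996  0.2179] yang 109.27 F [ 0.7 -1.  -0.4] op 0.999
dr units [-1.000e-03  1.400e-02  1.062e+00] shift units in target frame [-0.1339 -0.5125  0.4529] now frame [ 0.16   -0.5048  0.4531] world mm [  2.8 -79.4 -67.9]
```

View pics/c3.png

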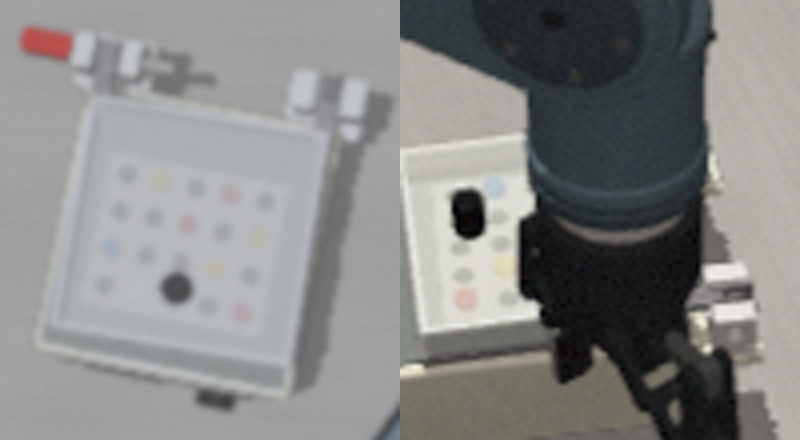

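From the top view the cover front-edge slope is 0.149 (crop (50,325) to (298,362)), while the deck edge is 0.180 ((37,347) to (293,393)). The knob moved about 10 mm, so roughly 0.03 rad of twist is left, which is 5 mm at the lug. I'll go back and take that out with the knob.

```bash
python3 -m handwheel '[{"travel":[-0.06,0.22,0],"dr":[0,0,0]},{"travel":[-0.06,0.22,0],"dr":[0,0,0]},{"travel":[-0.06,0.22,0],"dr":[0,0,0]},{"travel":[-0.06,0.22,0],"dr":[0,0,0]},{"travel":[-0.06,0.22,0],"dr":[0,0,0]},{"travel":[-0.06,0.22,0],"dr":[0,0,0]},{"travel":[-0.06,0.22,0],"dr":[0,0,0]},{"travel":[0,0.15,0.1],"dr":[0,0,0]},{"travel":[0,0,0],"dr":[0,0,0]},{"travel":[0,0,0],"dr":[0,0,0]}]'
python3 plan.py 0.472 0.0724 0.129 108.5
```

```text
time_s: 6.65
eef_pos: [0.4634, 0.0735, 0.2007]
eef_rot: [0.005, -0.164, 0.986, 0.001]
wrist_force: [-0.1, -0.1, 0.0]
opening: 1.001
t 6.65 p [0.4634 0.0735 0.2007] yang 108.92 F [-0.1 -0.1  0. ] op 1.001
dr units [0.002 0.02  0.014] shift units in target frame [-0.0522 -0.0251  0.478 ] now frame [-0.0471 -0.026   0.4785] world mm [  8.6  -1.1 -71.7]
```

```bash
python3 -m handwheel '[{"travel":[-0.05,-0.02,0.1],"dr":[0,0.02,0.014]},{"travel":[0,0,0.15],"dr":[0,0,0]},{"travel":[0,0,0.12],"dr":[0,0,0]},{"travel":[0,0,0.08],"dr":[0,0,0]},{"travel":[0,0,0.01],"dr":[0,0,0]},{"travel":[0,0,0],"dr":[0,0,0]}]'
python3 plan.py 0.472 0.0724 0.129 108.5
```

```text
time_s: 7.15
eef_pos: [0.4739, 0.0726, 0.1317]
eef_rot: [0.002, -0.161, 0.987, 0.0]
wrist_force: [0.1, 0.2, 0.2]
opening: 1.004
t 7.15 p [0.4739 0.0726 0.1317] yang 108.57 F [0.1 0.2 0.2] op 1.004
dr units [-0.     0.008  0.002] shift units in target frame [0.0122 0.0025 0.0183] now frame [0.0123 0.0025 0.0182] world mm [-1.9 -0.2 -2.7]
```

```bash
python3 -m handwheel '[{"travel":[0,0,0.012],"dr":[0,0,0]},{"travel":[0,0,0],"dr":[0,0,0]},{"travel":[0,0,0],"dr":[0,0,0]},{"travel":[0,0,0],"dr":[0,0,0]},{"travel":[0,0,0],"dr":[0,0,0]},{"travel":[0,0,0],"dr":[0,0,0]},{"travel":[0,0,0],"dr":[0,0,0]}]' -0.8;  python3 plan.py 0.4704 0.0771 0.130 108.5
python3 -m handwheel '[{"travel":[0,0.015,0.002],"dr":[0,0,0]},{"travel":[0,0.02,0.002],"dr":[0,0,0]},{"travel":[0,0.02,0],"dr":[0,0,0]},{"travel":[0,0,0],"dr":[0,0,0]}]';  python3 plan.py 0.4704 0.0771 0.130 108.5
```

```text
time_s: 7.73
eef_pos: [0.4764, 0.0714, 0.1341]
eef_rot: [0.005, -0.161, 0.987, -0.0]
wrist_force: [0.2, 0.3, -0.2]
opening: 0.224
t 7.73 p [0.4764 0.0714 0.1341] yang 108.48 F [ 0.2  0.3 -0.2] op 0.224
dr units [-0.005  0.018 -0.001] shift units in target frame [0.0258 0.0486 0.0271] now frame [0.0261 0.0487 0.0267] world mm [-6.   5.7 -4.1]
time_s: 8.07
eef_pos: [0.4742, 0.078, 0.1339]
eef_rot: [0.005, -0.159, 0.987, -0.002]
wrist_force: [-0.8, -3.3, 0.9]
opening: 0.228
t 8.07 p [0.4742 0.078  0.1339] yang 108.35 F [-0.8 -3.3  0.9] op 0.228
dr units [-0.012  0.018 -0.005] shift units in target frame [0.0259 0.0021 0.0262] now frame [0.0262 0.0022 0.0259] world mm [-3.8 -0.9 -3.9]
```

```bash
python3 -m handwheel '[{"travel":[0,0,0],"dr":[0,0,0]},{"travel":[0,0,0],"dr":[0,0,0]},{"travel":[0,0,0],"dr":[0,0,0]}]' 0.3
python3 -m handwheel '[{"travel":[0,0,-0.1],"dr":[0,0,0]},{"travel":[0,0,-0.2],"dr":[0,0,0]},{"travel":[0,0,-0.2],"dr":[0,0,0]},{"travel":[0.06,-0.22,-0.05],"dr":[0,0,0.1]},{"travel":[0.06,-0.22,0],"dr":[0,0,0.2]},{"travel":[0.06,-0.22,0],"dr":[0,0,0.2]},{"travel":[0.06,-0.22,0],"dr":[0,0,0.2]},{"travel":[0.06,-0.22,0],"dr":[0,0,0.2]},{"travel":[0,-0.22,0],"dr":[0,0,0.15]},{"travel":[0,-0.22,0],"dr":[0,0,0]},{"travel":[0,-0.22,0],"dr":[0,0,0]},{"travel":[0,-0.22,0],"dr":[0,0,0]}]' 1
python3 plan.py 0.491 -0.279 0.15 77.4
python3 -c "
from h import *
t=shot('top','top4.png');s=shot('side','side4.png')
A=np.zeros((600,800,3),np.uint8)
a=cv2.resize(t[130:240,232:332],None,fx=5,fy=5,interpolation=2);A[:550,:500]=a
a=cv2.resize(s[170:230,320:380],None,fx=5,fy=5,interpolation=2);A[:300,500:800]=a
cv2.imwrite('pics/c4.png',A[:550,:,::-1])"
```

```text
time_s: 8.32
eef_pos: [0.474, 0.0793, 0.1338]
eef_rot: [0.005, -0.16, 0.987, -0.001]
wrist_force: [0.6, 0.3, 0.4]
opening: 0.636
time_s: 9.32
eef_pos: [0.4256, -0.2204, 0.2199]
eef_rot: [0.008, 0.118, 0.993, 0.003]
wrist_force: [1.2, -0.5, 0.5]
opening: 0.999
t 9.32 p [ 0.4256 -0.2204  0.2199] yang 76.46 F [ 1.2 -0.5  0.5] op 0.999
dr units [ 0.015  0.031 -0.031] shift units in target frame [-0.5107 -0.2859  0.4662] now frame [-0.5079 -0.2812  0.4722] world mm [ 65.4 -58.6 -69.9]
```

View pics/c4.png

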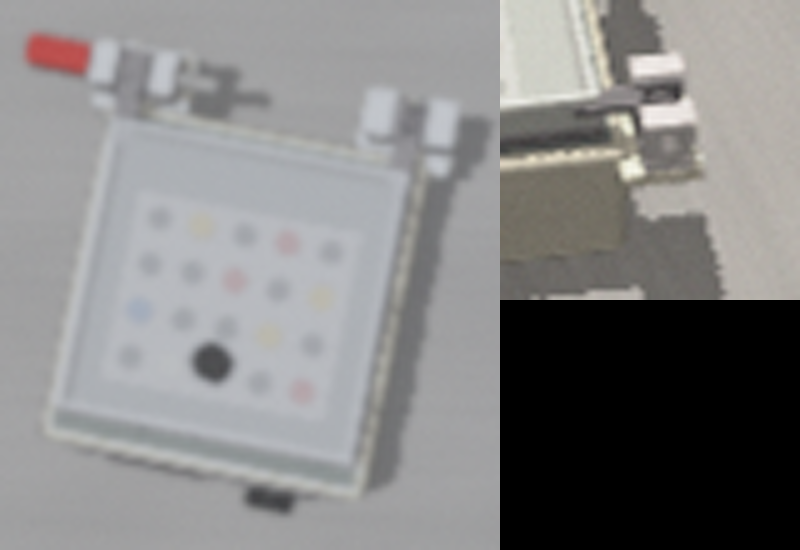

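Straight now: the front-edge slope is 0.192 against 0.186 for the deck, and the grey lug at crop (413,120) sits between the bracket lugs at (380,120) and (441,123). The bore shows at about side crop (670,145). On to the pin.

```bash
python3 plan.py 0.491 -0.2786 0.06 80.5
python3 - <<'E'
from h import *
th=-.1509;R=np.array([[np.cos(th),-np.sin(th)],[np.sin(th),np.cos(th)]]);T=np.array([.5127,.0659])
q=onz("side",(354,199),.104);print("bore in heater mm",(R.T@(q[:2]-T)*1e3).round(1))
M=np.r_[R@[.116,-.105]+T,.104];print("mouth px",proj("top",M).round(1),proj("side",M).round(1))
for n in("top","side"):
    im=cv2.imread(f'pics/{n}4.png');b,g,r=[im[...,i].astype(int) for i in range(3)]
    m=((r>90)&(r>2*g)&(r>2*b)).astype(np.uint8)
    for s,c in zip(*cv2.connectedComponentsWithStats(m)[2:]):
        if 20<s[4]<200:print(n,s.tolist(),c.round(1))
print(ctrl.get_obs()["q"].round(2))
E
```

```text
t 9.42 p [ 0.4252 -0.2232  0.22  ] yang 76.17 F [0.6 0.7 0.5] op 1.002
dr units [ 0.011  0.031 -0.144] shift units in target frame [-0.4937 -0.2916  1.0664] now frame [-0.4974 -0.2601  1.0729] world mm [  65.8  -55.4 -160. ]
bore in heater mm [ 113.4 -107.8]
mouth px [322.6 153.9] [354.8 198. ]
top [238, 138, 11, 6, 46] [243.1 140.3]
top [23, 185, 8, 8, 51] [ 26.5 188.1]
side [335, 132, 8, 8, 49] [338.2 135.6]
side [423, 283, 5, 7, 25] [424.7 286.1]
side [444, 292, 5, 6, 23] [446.2 294.7]
side [330, 302, 17, 11, 128] [337.7 306. ]
side [408, 353, 11, 13, 29] [412.7 360. ]
[-0.74 -0.03  1.86  0.01  1.3  -2.07]
```

```bash
python3 -m handwheel '[{"travel":[0,0,0],"dr":[0.011,0.031,-0.144]},{"travel":[-0.17,-0.1,0.15],"dr":[0,0,0]},{"travel":[-0.17,-0.1,0.2],"dr":[0,0,0]},{"travel":[-0.12,-0.06,0.2],"dr":[0,0,0]},{"travel":[0,0,0.2],"dr":[0,0,0]},{"travel":[0,0,0.1],"dr":[0,0,0]},{"travel":[0,0,0],"dr":[0,0,0]}]' 
python3 plan.py 0.491 -0.2786 0.006 80.5
```

```text
time_s: 10.0
eef_pos: [0.4939, -0.2749, 0.0907]
eef_rot: [0.005, 0.082, 0.997, -0.001]
wrist_force: [-0.2, 0.8, 0.2]
opening: 1.0
t 10.0 p [ 0.4939 -0.2749  0.0907] yang 80.58 F [-0.2  0.8  0.2] op 1.0
dr units [-0.003  0.018  0.003] shift units in target frame [ 0.0153 -0.0273  0.5649] now frame [ 0.0207 -0.0264  0.5648] world mm [ -2.9  -3.7 -84.7]
```

```bash
python3 -m handwheel '[{"travel":[0.015,-0.025,0.1],"dr":[0,0.018,0]},{"travel":[0,0,0.14],"dr":[0,0,0]},{"travel":[0,0,0.12],"dr":[0,0,0]},{"travel":[0,0,0.1],"dr":[0,0,0]},{"travel":[0,0,0.03],"dr":[0,0,0]},{"travel":[0,0,0],"dr":[0,0,0]}]' 
python3 plan.py 0.491 -0.2786 0.007 80.5
```

```text
time_s: 10.5
eef_pos: [0.4948, -0.2752, 0.0188]
eef_rot: [0.001, 0.08, 0.997, -0.0]
wrist_force: [-0.0, -1.3, -0.1]
opening: 0.999
t 10.5 p [ 0.4948 -0.2752  0.0188] yang 80.82 F [-0.  -1.3 -0.1] op 0.999
dr units [-0.001  0.006  0.011] shift units in target frame [ 0.0213 -0.0269  0.0787] now frame [ 0.0217 -0.0267  0.0787] world mm [ -3.8  -3.4 -11.8]
```

```bash
python3 -m handwheel '[{"travel":[0.02,-0.025,0.04],"dr":[0,0,0]},{"travel":[0,0,0.03],"dr":[0,0,0]},{"travel":[0,0,0],"dr":[0,0,0]}]' 
python3 plan.py 0.491 -0.2786 0.007 80.5
```

```text
time_s: 10.75
eef_pos: [0.493, -0.2791, 0.011]
eef_rot: [0.003, 0.079, 0.997, -0.002]
wrist_force: [-0.3, -0.1, 0.2]
opening: 0.996
t 10.75 p [ 0.493  -0.2791  0.011 ] yang 80.89 F [-0.3 -0.1  0.2] op 0.996
dr units [-0.005  0.013  0.013] shift units in target frame [0.0139 0.0011 0.0265] now frame [0.0141 0.0013 0.0264] world mm [-2.   0.5 -4. ]
```

```bash
python3 -c "
from h import *
t=shot('top','top5.png');s=shot('side','side5.png')
A=np.zeros((400,800,3),np.uint8)
A[:,:400]=cv2.resize(t[160:240,355:435],None,fx=5,fy=5,interpolation=2)
A[:,400:]=cv2.resize(s[250:330,290:370],None,fx=5,fy=5,interpolation=2)
cv2.imwrite('pics/c5.png',A[...,::-1])"
```

```text
(no output)
```

View pics/c5.png

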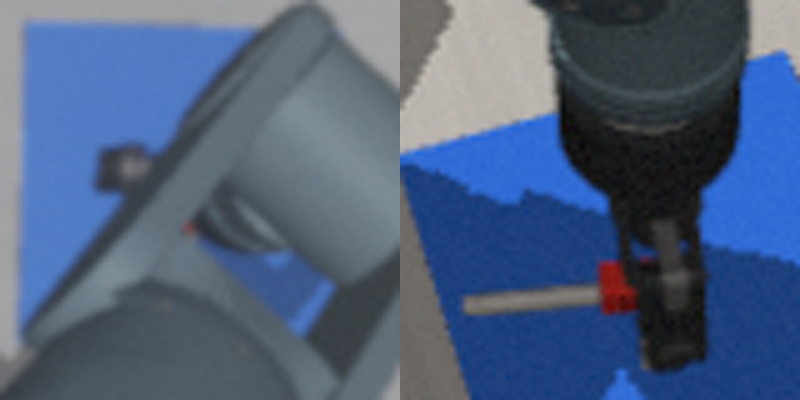

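In the side crop the near finger is at (671,310) and the red grip's front edge at (600,288). Allowing for 6 px of parallax, the jaws are centred on the grip. Lower and close.

```bash
python3 -m handwheel '[{"travel":[0.01,0,0.02],"dr":[0,0.01,0.01]},{"travel":[0,0,0.01],"dr":[0,0,0]},{"travel":[0,0,0.004],"dr":[0,0,0]}]'; python3 -m handwheel '[{"travel":[0,0,0],"dr":[0,0,0]},{"travel":[0,0,0],"dr":[0,0,0]},{"travel":[0,0,0],"dr":[0,0,0]},{"travel":[0,0,0],"dr":[0,0,0]},{"travel":[0,0,0],"dr":[0,0,0]},{"travel":[0,0,0],"dr":[0,0,0]},{"travel":[0,0,0],"dr":[0,0,0]},{"travel":[0,0,0],"dr":[0,0,0]}]' -1
python3 plan.py 0.491 -0.2786 0.007 80.5
```

```text
time_s: 11.1
eef_pos: [0.4926, -0.2801, 0.0076]
eef_rot: [0.002, 0.082, 0.997, -0.003]
wrist_force: [-0.1, -1.0, 0.1]
opening: 1.0
time_s: 11.77
eef_pos: [0.493, -0.2803, 0.0081]
eef_rot: [0.002, 0.082, 0.997, -0.003]
wrist_force: [0.1, -0.0, -0.7]
opening: 0.191
t 11.77 p [ 0.493  -0.2803  0.0081] yang 80.54 F [ 0.1 -0.  -0.7] op 0.191
dr units [-0.009  0.009  0.001] shift units in target frame [0.0148 0.0091 0.0075] now frame [0.0148 0.0092 0.0074] world mm [-2.   1.7 -1.1]
```

```bash
python3 -m handwheel '[{"travel":[0,0,-0.1],"dr":[0,0,0]},{"travel":[0,0,-0.2],"dr":[0,0,0]},{"travel":[0,0,-0.2],"dr":[0,0,0]},{"travel":[0,0,-0.2],"dr":[0,0,0]},{"travel":[0,0,-0.2],"dr":[0,0,0.15]},{"travel":[0,0,-0.1],"dr":[0,0,0.22]},{"travel":[0,0,0],"dr":[0,0,0.22]},{"travel":[0,0,0],"dr":[0,0,0.22]},{"travel":[0,0,0],"dr":[0,0,0.22]},{"travel":[0,0,0],"dr":[0,0,0.22]},{"travel":[0,0,0],"dr":[0,0,0.22]},{"travel":[0,0,0],"dr":[0,0,0.22]},{"travel":[0,0,0],"dr":[0,0,0.22]},{"travel":[0,0,0],"dr":[0,0,0.22]},{"travel":[0,0,0],"dr":[0,0,0.22]},{"travel":[0,0,0],"dr":[0,0,0.22]},{"travel":[0,0,0],"dr":[0,0,0.22]},{"travel":[0,0,0],"dr":[0,0,0.22]},{"travel":[0,0,0],"dr":[0,0,0]}]'
python3 plan.py 0.597 -0.16 0.104 -8.65
```

```text
time_s: 13.35
eef_pos: [0.4895, -0.2769, 0.162]
eef_rot: [-0.0, 0.789, 0.614, -0.001]
wrist_force: [0.2, -0.1, -0.4]
opening: 0.194
t 13.35 p [ 0.4895 -0.2769  0.162 ] yang -14.26 F [ 0.2 -0.1 -0.4] op 0.194
dr units [-0.002  0.003 -0.187] shift units in target frame [0.8786 0.5916 0.3863] now frame [0.9328 0.5032 0.3845] world mm [107.5 116.9 -58. ]
```

```bash
python3 -m handwheel '[{"travel":[0,0,0],"dr":[0,0,-0.187]},{"travel":[0.12,0.1,0.06],"dr":[0,0,0]},{"travel":[0.18,0.12,0.08],"dr":[0,0,0]},{"travel":[0.18,0.12,0.08],"dr":[0,0,0]},{"travel":[0.16,0.12,0.08],"dr":[0,0,0]},{"travel":[0.08,0.06,0.04],"dr":[0,0,0]},{"travel":[0.03,0.02,0.02],"dr":[0,0,0]},{"travel":[0,0,0],"dr":[0,0,0]},{"travel":[0,0,0],"dr":[0,0,0]}]'
python3 plan.py 0.597 -0.16 0.104 -8.65
```

```text
time_s: 14.1
eef_pos: [0.5876, -0.1744, 0.1046]
eef_rot: [0.0, 0.747, 0.664, -0.002]
wrist_force: [0.2, -0.1, -0.9]
opening: 0.192
t 14.1 p [ 0.5876 -0.1744  0.1046] yang -6.73 F [ 0.2 -0.1 -0.9] op 0.192
dr units [-0.004  0.006  0.064] shift units in target frame [0.1041 0.0478 0.004 ] now frame [0.1024 0.0513 0.0035] world mm [ 9.4 14.4 -0.6]
```

```bash
python3 -m handwheel '[{"travel":[0.01,0.03,0],"dr":[0,0,0.06]},{"travel":[0.03,0.015,0.001],"dr":[0,0,0]},{"travel":[0.02,0.003,0],"dr":[0,0,0]},{"travel":[0,0,0],"dr":[0,0,0]},{"travel":[0,0,0],"dr":[0,0,0]}]'
python3 plan.py 0.597 -0.16 0.104 -8.65
python3 - <<'E'
from h import *
t=shot('top','top6.png');s=shot('side','side6.png')
A=np.zeros((560,800,3),np.uint8)
A[:350,:400]=cv2.resize(t[125:195,290:370],None,fx=5,fy=5,interpolation=2)
A[:560,400:]=cv2.resize(s[150:262,300:380],None,fx=5,fy=5,interpolation=2)
cv2.imwrite('pics/c6.png',A[...,::-1])
E
```

```text
time_s: 14.52
eef_pos: [0.5943, -0.1701, 0.1064]
eef_rot: [0.001, 0.758, 0.653, -0.002]
wrist_force: [0.3, -0.3, -0.6]
opening: 0.193
t 14.52 p [ 0.5943 -0.1701  0.1064] yang -8.49 F [ 0.3 -0.3 -0.6] op 0.193
dr units [-0.002  0.01   0.005] shift units in target frame [0.0696 0.0079 0.0158] now frame [0.0697 0.0081 0.0154] world mm [ 2.7 10.1 -2.4]
```

View pics/c6.png

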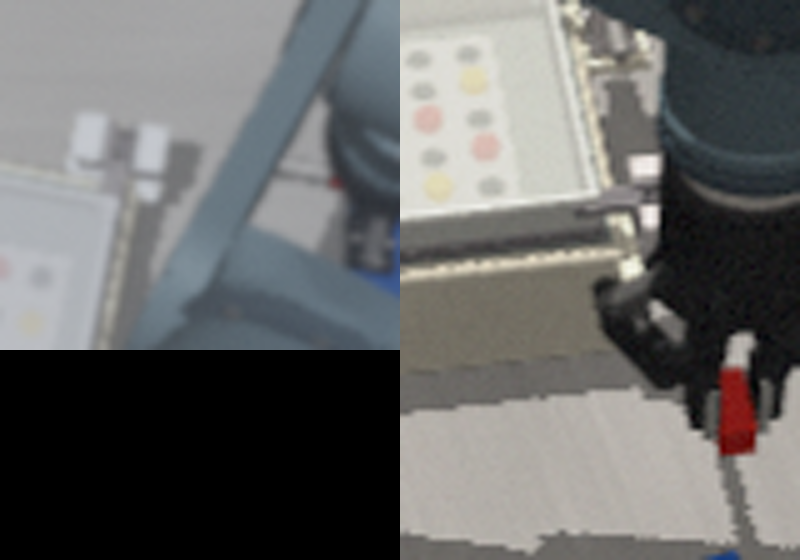

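The top crop shows the pin's shaft from (275,172) to (335,183). Extended along heater y it meets the outer lug at about y 149, against the lug centre (152,147), so it's aligned to roughly 1 mm. Now settling height and x, then feeling.

```bash
cat > st.py <<'E'
import numpy as np
from scipy.spatial.transform import Rotation as Ro
from bench import ctrl
o=ctrl.get_obs();th=-.1509
H=np.array([[np.cos(th),-np.sin(th),0],[np.sin(th),np.cos(th),0],[0,0,1]])
p=H.T@(o["eef_pos"]-[.5127,.0659,0])*1e3
w,i,j,k=o["eef_rot"];R=Ro.from_quat([i,j,k,w]).as_matrix();Y=R[:,1]
print("t %.2f"%o["time_s"],"TCP heater mm",p.round(2),"-> nose y ~%.1f"%(p[1]+83),"x off %.2f"%(p[0]-116),"z off %.2f"%(p[2]-104.1),"| yaw err deg %.2f"%np.degrees(np.arctan2(Y[1],Y[0])-th),"nose pitch up deg %.2f"%np.degrees(R[2,0]),"| F heater",(H.T@o["wrist_force"]).round(1),"M",(H.T@o["torque"]).round(2))
E
python3 st.py;python3 -m handwheel '[{"travel":[0.02,0.006,0.01],"dr":[0,0,0.005]},{"travel":[0.02,0.002,0.005],"dr":[0,0,0]},{"travel":[0,0,0],"dr":[0,0,0]},{"travel":[0,0,0],"dr":[0,0,0]}]' >/dev/null; python3 st.py
```

```text
t 14.62 TCP heater mm [ 116.15 -221.02  106.33] -> nose y ~-138.0 x off 0.15 z off 2.23 | yaw err deg 0.13 nose pitch up deg -0.28 | F heater [ 0.6 -1.1 -1. ] M [0.   0.03 0.03]
t 14.95 TCP heater mm [ 117.2  -214.98  104.05] -> nose y ~-132.0 x off 1.20 z off -0.05 | yaw err deg -0.04 nose pitch up deg -0.29 | F heater [-0.3  1.2 -1.3] M [-0.03 -0.03  0.03]
```

```bash
python3 -m handwheel '[{"travel":[0.03,0,0],"dr":[0,0,0]},{"travel":[0.03,0,0],"dr":[0,0,0]},{"travel":[0.03,0,0],"dr":[0,0,0]},{"travel":[0.03,0,0],"dr":[0,0,0]},{"travel":[0.01,0,0],"dr":[0,0,0]},{"travel":[0,0,0],"dr":[0,0,0]}]'>/dev/null; python3 st.py; python3 -m handwheel '[{"travel":[0.01,0,0],"dr":[0,0,0]},{"travel":[0.01,0,0],"dr":[0,0,0]}]' >/dev/null;  python3 st.py
```

```text
t 15.45 TCP heater mm [ 117.01 -192.68  103.69] -> nose y ~-109.7 x off 1.01 z off -0.41 | yaw err deg 0.01 nose pitch up deg -0.27 | F heater [ 0.2  0.  -0.8] M [-0.11  0.01  0.01]
t 15.62 TCP heater mm [ 117.07 -189.38  103.72] -> nose y ~-106.4 x off 1.07 z off -0.38 | yaw err deg 0.03 nose pitch up deg -0.28 | F heater [-0.1 -0.3 -0.2] M [-0.06 -0.02  0.03]
```

```bash
python3 -m handwheel '[{"travel":[0.008,0,-0.003],"dr":[0,0,0]},{"travel":[0.008,0,0],"dr":[0,0,0]}]' >/dev/null;  python3 st.py; python3 -m handwheel '[{"travel":[0.008,0,0],"dr":[0,0,0]},{"travel":[0.008,0,0],"dr":[0,0,0]}]' >/dev/null;  python3 st.py;python3 -m handwheel '[{"travel":[0.008,0,0],"dr":[0,0,0]}]' >/dev/null;  python3 st.py
```

```text
t 15.78 TCP heater mm [ 117.12 -188.05  104.33] -> nose y ~-105.1 x off 1.12 z off 0.23 | yaw err deg 0.05 nose pitch up deg -0.42 | F heater [-0.6 -8.  -0.4] M [-1.39  0.17  0.13]
t 15.95 TCP heater mm [ 117.14 -188.1   104.66] -> nose y ~-105.1 x off 1.14 z off 0.56 | yaw err deg 0.03 nose pitch up deg -0.65 | F heater [-0.8 -5.2 -0.9] M [-0.9  0.2  0.1]
t 16.03 TCP heater mm [ 117.13 -188.12  104.8 ] -> nose y ~-105.1 x off 1.13 z off 0.70 | yaw err deg 0.01 nose pitch up deg -0.75 | F heater [-0.5 -5.7 -0.3] M [-0.96  0.16  0.07]
```

Contact with the lug face at nose y −105.1, exactly as predicted, but it's the face and not the bore. Back off and search, first towards −x, where the side view put the bore.

```bash
python3 -m handwheel '[{"travel":[-0.015,0,0.003],"dr":[0,0.016,0]},{"travel":[0,-0.02,0.001],"dr":[0,0,0]},{"travel":[0,0,0],"dr":[0,0,0]}]' >/dev/null;  python3 st.py
```

```text
t 16.28 TCP heater mm [ 114.   -190.07  104.19] -> nose y ~-107.1 x off -2.00 z off 0.09 | yaw err deg -0.03 nose pitch up deg -0.15 | F heater [ 0.3  0.  -0.7] M [-0.02  0.08 -0.03]
```

```bash
python3 -m handwheel '[{"travel":[0.008,0,0],"dr":[0,-0.003,0]},{"travel":[0.008,0,0],"dr":[0,0,0]}]' >/dev/null;  python3 st.py; python3 -m handwheel '[{"travel":[0.008,0,0],"dr":[0,0,0]}]' >/dev/null;  python3 st.py;python3 -m handwheel '[{"travel":[0.008,0,0],"dr":[0,0,0]}]' >/dev/null;  python3 st.py
```

```text
t 16.45 TCP heater mm [ 113.87 -187.98  104.19] -> nose y ~-105.0 x off -2.13 z off 0.09 | yaw err deg -0.06 nose pitch up deg -0.26 | F heater [-0.8 -8.   0.2] M [-1.06  0.08  0.05]
t 16.53 TCP heater mm [ 113.96 -187.94  104.41] -> nose y ~-104.9 x off -2.04 z off 0.31 | yaw err deg -0.05 nose pitch up deg -0.41 | F heater [-0.9 -8.7 -0.6] M [-1.41  0.2   0.09]
t 16.62 TCP heater mm [ 113.99 -187.97  104.61] -> nose y ~-105.0 x off -2.01 z off 0.51 | yaw err deg -0.03 nose pitch up deg -0.55 | F heater [-1.1 -6.4 -0.3] M [-1.09  0.24  0.05]
```

```bash
R='st.py'; python3 -m handwheel '[{"travel":[-0.004,0.004,0.004],"dr":[0,0.012,0]},{"travel":[0.006,0.006,0.001],"dr":[0,0.004,0]}]' >/dev/null;  python3 st.py; python3 -m handwheel '[{"travel":[0.007,0.006,0.001],"dr":[0,0.004,0]},{"travel":[0.007,0.006,0.001],"dr":[0,0.004,0]}]' >/dev/null;  python3 st.py;python3 -m handwheel '[{"travel":[0.007,0.006,0.001],"dr":[0,0.004,0]},{"travel":[0.007,0.006,0.001],"dr":[0,0.004,0]}]' >/dev/null;  python3 st.py
```

```text
t 16.78 TCP heater mm [ 115.47 -188.    104.06] -> nose y ~-105.0 x off -0.53 z off -0.04 | yaw err deg -0.01 nose pitch up deg -0.11 | F heater [-1.9 -7.1 -1.4] M [-1.19  0.43  0.2 ]
t 16.95 TCP heater mm [ 115.96 -188.09  103.52] -> nose y ~-105.1 x off -0.04 z off -0.58 | yaw err deg 0.07 nose pitch up deg -0.09 | F heater [-3.9 -7.   2. ] M [-1.03  0.64  0.26]
t 17.12 TCP heater mm [ 116.41 -188.14  103.07] -> nose y ~-105.1 x off 0.41 z off -1.03 | yaw err deg 0.14 nose pitch up deg -0.04 | F heater [-3.8 -6.3  1.2] M [-0.94  0.63  0.34]
```

```bash
python3 -m handwheel '[{"travel":[-0.01,0.005,-0.006],"dr":[0,-0.006,0.005]},{"travel":[0,0.016,0],"dr":[0,0,0]},{"travel":[0,0,0],"dr":[0,0,0]}]' >/dev/null;  python3 st.py; python3 -m handwheel '[{"travel":[0.008,0,0],"dr":[0,0,0]},{"travel":[0.008,0,0],"dr":[0,0,0]}]' >/dev/null;  python3 st.py;python3 -m handwheel '[{"travel":[0.008,0,0],"dr":[0,0.004,0]}]' >/dev/null;  python3 st.py
```

```text
t 17.37 TCP heater mm [ 119.91 -188.86  103.8 ] -> nose y ~-105.9 x off 3.91 z off -0.30 | yaw err deg -0.06 nose pitch up deg -0.13 | F heater [-0.7 -0.  -0.6] M [-0.04 -0.04  0.03]
t 17.53 TCP heater mm [ 120.26 -188.13  104.01] -> nose y ~-105.1 x off 4.26 z off -0.09 | yaw err deg -0.01 nose pitch up deg -0.34 | F heater [-2.  -8.5  1. ] M [-1.4   0.34  0.16]
t 17.62 TCP heater mm [ 120.29 -188.16  104.16] -> nose y ~-105.2 x off 4.29 z off 0.06 | yaw err deg 0.02 nose pitch up deg -0.36 | F heater [-2.  -6.5 -0.3] M [-1.06  0.24  0.12]
```

```bash
python3 -m handwheel '[{"travel":[0.004,-0.006,0],"dr":[0,0.004,0]},{"travel":[0.007,-0.006,0],"dr":[0,0.003,0]}]' >/dev/null;  python3 st.py; python3 -m handwheel '[{"travel":[0.007,-0.007,0],"dr":[0,0.003,0]},{"travel":[0.007,-0.007,0],"dr":[0,0.003,0]}]' >/dev/null;  python3 st.py;python3 -m handwheel '[{"travel":[0.007,-0.007,0],"dr":[0,0.002,0]},{"travel":[0.007,-0.007,0],"dr":[0,0.002,0]}]' >/dev/null;  python3 st.py
```

```text
t 17.78 TCP heater mm [ 119.53 -188.1   104.63] -> nose y ~-105.1 x off 3.53 z off 0.53 | yaw err deg 0.00 nose pitch up deg -0.32 | F heater [ 1.9 -6.  -1.7] M [-1.16 -0.36 -0.15]
t 17.95 TCP heater mm [ 119.26 -188.04  105.36] -> nose y ~-105.0 x off 3.26 z off 1.26 | yaw err deg -0.06 nose pitch up deg -0.35 | F heater [ 3.6 -5.6 -2.6] M [-1.12 -0.47 -0.25]
t 18.12 TCP heater mm [ 119.02 -188.01  105.93] -> nose y ~-105.0 x off 3.02 z off 1.83 | yaw err deg -0.13 nose pitch up deg -0.44 | F heater [ 2.7 -4.9 -3.6] M [-1.3  -0.46 -0.27]
```

```bash
python3 -m handwheel '[{"travel":[-0.014,-0.002,0.012],"dr":[0,0.007,-0.004]},{"travel":[0,0,0],"dr":[0,0,0]},{"travel":[0,0,0],"dr":[0,0,0]}]' >/dev/null;  python3 st.py; python3 -m handwheel '[{"travel":[0.008,0,0],"dr":[0,0,0]},{"travel":[0.008,0,0],"dr":[0,0,0]}]' >/dev/null;  python3 st.py
python3 - <<'E'
from h import *
s=shot('side','side7.png');t=shot('top','top7.png')
A=np.zeros((560,800,3),np.uint8)
A[:350,:400]=cv2.resize(t[125:195,290:370],None,fx=5,fy=5,interpolation=2)
A[:560,400:]=cv2.resize(s[160:240,320:377],None,fx=7,fy=7,interpolation=2)[:, :400]
cv2.imwrite('pics/c7.png',A[...,::-1])
E
```

```text
t 18.37 TCP heater mm [ 118.71 -188.97  103.93] -> nose y ~-106.0 x off 2.71 z off -0.17 | yaw err deg 0.00 nose pitch up deg -0.09 | F heater [-0.5  0.5 -0.4] M [-0.    0.05  0.03]
t 18.53 TCP heater mm [ 118.69 -188.08  104.05] -> nose y ~-105.1 x off 2.69 z off -0.05 | yaw err deg 0.04 nose pitch up deg -0.27 | F heater [-1.2 -8.8  0.4] M [-1.48  0.14  0.05]Traceback (most recent call last):
  File "<stdin>", line 5, in <module>
ValueError: could not broadcast input array from shape (560,399,3) into shape (560,400,3)
```

```bash
python3 -m handwheel '[{"travel":[-0.012,0,0],"dr":[0,0.006,0]},{"travel":[0,-0.03,0],"dr":[0,0,0]},{"travel":[0,-0.016,0],"dr":[0,0,0]},{"travel":[0,0,0],"dr":[0,0,0]}]' >/dev/null;  python3 st.py; python3 -m handwheel '[{"travel":[0.008,0,0],"dr":[0,0,0]},{"travel":[0.008,0,0],"dr":[0,0,0]}]' >/dev/null;  python3 st.py;python3 -m handwheel '[{"travel":[0.008,0,0],"dr":[0,0.004,0]}]' >/dev/null;  python3 st.py
```

```text
t 18.97 TCP heater mm [ 110.85 -188.85  103.87] -> nose y ~-105.9 x off -5.15 z off -0.23 | yaw err deg 0.05 nose pitch up deg 0.01 | F heater [ 0.1  0.1 -1.6] M [-0.05  0.05  0.01]
t 19.13 TCP heater mm [ 110.3  -186.31  103.8 ] -> nose y ~-103.3 x off -5.70 z off -0.30 | yaw err deg 0.06 nose pitch up deg -0.00 | F heater [-0.9 -0.2 -1.6] M [-0.11  0.13  0.05]
t 19.22 TCP heater mm [ 110.08 -184.69  103.71] -> nose y ~-101.7 x off -5.92 z off -0.39 | yaw err deg 0.07 nose pitch up deg 0.14 | F heater [-0.6 -0.6 -0.4] M [-0.05  0.03  0.01]
```

It's going in at x ≈ −5.8 with no face contact. Advancing gently, then a wiggle test to tell the bore from a miss.

```bash
python3 -m handwheel '[{"travel":[0.01,0.002,-0.002],"dr":[0,-0.01,0]},{"travel":[0.012,0,-0.001],"dr":[0,0,0]}]' >/dev/null;  python3 st.py; python3 -m handwheel '[{"travel":[0.012,0,0],"dr":[0,0,0]},{"travel":[0.012,0,0],"dr":[0,0,0]}]' >/dev/null;  python3 st.py; python3 -m handwheel '[{"travel":[0,0.012,0],"dr":[0,0,0]},{"travel":[0,0.012,0],"dr":[0,0,0]}]' >/dev/null;  python3 st.py;python3 -m handwheel '[{"travel":[0,-0.016,0],"dr":[0,0,0]},{"travel":[0,-0.012,0],"dr":[0,0,0]}]' >/dev/null;  python3 st.py
```

```text
t 19.38 TCP heater mm [ 110.23 -180.85  104.08] -> nose y ~-97.9 x off -5.77 z off -0.02 | yaw err deg 0.07 nose pitch up deg -0.16 | F heater [-0.3  0.1 -0.2] M [-0.02  0.04  0.06]
t 19.55 TCP heater mm [ 110.1  -176.56  103.97] -> nose y ~-93.6 x off -5.90 z off -0.13 | yaw err deg 0.10 nose pitch up deg -0.16 | F heater [-1.7 -1.1 -1.1] M [-0.12  0.23  0.1 ]
t 19.72 TCP heater mm [ 112.12 -176.    103.37] -> nose y ~-93.0 x off -3.88 z off -0.73 | yaw err deg 0.19 nose pitch up deg -0.17 | F heater [-4.5 -3.  -0.5] M [-0.39  0.91  0.35]
t 19.88 TCP heater mm [ 109.42 -175.96  103.64] -> nose y ~-93.0 x off -6.58 z off -0.46 | yaw err deg 0.16 nose pitch up deg -0.16 | F heater [ 4.5 -0.5 -2.3] M [-0.03 -0.67 -0.29]
```

Bounded on both sides (+4.5 N and −4.5 N), so it's the bore, centred at about −5.2 mm in my frame. Continuing gently toward the cover's lug at nose y −87.5.

```bash
python3 -m handwheel '[{"travel":[0.004,0.01,-0.003],"dr":[0,-0.004,0.005]},{"travel":[0.008,0,0],"dr":[0,0,0]}]' >/dev/null;  python3 st.py; python3 -m handwheel '[{"travel":[0.01,0,0],"dr":[0,0,0]},{"travel":[0.01,0,0],"dr":[0,0,0]}]' >/dev/null;  python3 st.py; python3 -m handwheel '[{"travel":[0.01,0,0],"dr":[0,0,0]},{"travel":[0.01,0,0],"dr":[0,0,0]}]' >/dev/null;  python3 st.py
```

```text
t 20.05 TCP heater mm [ 111.15 -174.47  104.3 ] -> nose y ~-91.5 x off -4.85 z off 0.20 | yaw err deg -0.05 nose pitch up deg -0.30 | F heater [-0.7 -1.4 -1. ] M [-0.17  0.19  0.05]
t 20.22 TCP heater mm [ 111.   -171.26  104.18] -> nose y ~-88.3 x off -5.00 z off 0.08 | yaw err deg -0.07 nose pitch up deg -0.30 | F heater [-0.4  0.  -0.7] M [-0.03  0.1   0.  ]
t 20.38 TCP heater mm [ 111.02 -167.74  104.17] -> nose y ~-84.7 x off -4.98 z off 0.07 | yaw err deg -0.07 nose pitch up deg -0.28 | F heater [ 0.3 -0.6 -1.1] M [-0.08  0.07  0.01]
```

Past −87.5 with no rim contact, so the nose is in the trumpet. Continuing slowly.

```bash
python3 -m handwheel '[{"travel":[0.01,0,0],"dr":[0,0,0]},{"travel":[0.01,0,0],"dr":[0,0,0]}]' >/dev/null;  python3 st.py; python3 -m handwheel '[{"travel":[0.01,0,0],"dr":[0,0,0]},{"travel":[0.01,0,0],"dr":[0,0,0]}]' >/dev/null;  python3 st.py; python3 -m handwheel '[{"travel":[0.01,0,0],"dr":[0,0,0]},{"travel":[0.01,0,0],"dr":[0,0,0]}]' >/dev/null;  python3 st.py;python3 -m handwheel '[{"travel":[0.01,0,0],"dr":[0,0,0]},{"travel":[0.01,0,0],"dr":[0,0,0]}]' >/dev/null;  python3 st.py
```

```text
t 20.55 TCP heater mm [ 111.03 -164.2   104.16] -> nose y ~-81.2 x off -4.97 z off 0.06 | yaw err deg -0.06 nose pitch up deg -0.27 | F heater [-0.8 -0.1 -0.5] M [-0.12  0.04 -0.01]
t 20.72 TCP heater mm [ 111.05 -160.86  104.18] -> nose y ~-77.9 x off -4.95 z off 0.08 | yaw err deg -0.05 nose pitch up deg -0.28 | F heater [ 0.5 -1.3 -1.3] M [-0.16  0.03  0.08]
t 20.88 TCP heater mm [ 111.17 -158.78  104.24] -> nose y ~-75.8 x off -4.83 z off 0.14 | yaw err deg -0.04 nose pitch up deg -0.41 | F heater [-0.1 -1.7 -1.4] M [-0.18  0.11  0.04]
t 21.05 TCP heater mm [ 110.85 -155.52  103.96] -> nose y ~-72.5 x off -5.15 z off -0.14 | yaw err deg -0.05 nose pitch up deg -0.40 | F heater [-0.7 -0.4 -0.5] M [-0.21  0.13  0.08]
```

```bash
python3 -m handwheel '[{"travel":[0.01,0,0],"dr":[0,0.004,0]},{"travel":[0.01,0,0],"dr":[0,0,0]}]' >/dev/null;  python3 st.py; python3 -m handwheel '[{"travel":[0.01,0,0],"dr":[0,0,0]},{"travel":[0.01,0,0],"dr":[0,0,0]}]' >/dev/null;  python3 st.py; python3 -m handwheel '[{"travel":[0.01,0,0],"dr":[0,0,0]},{"travel":[0.01,0,0],"dr":[0,0,0]}]' >/dev/null;  python3 st.py;python3 -m handwheel '[{"travel":[0.01,0,0],"dr":[0,0,0]},{"travel":[0.01,0,0],"dr":[0,0,0]}]' >/dev/null;  python3 st.py
```

```text
t 21.22 TCP heater mm [ 110.65 -151.86  103.71] -> nose y ~-68.9 x off -5.35 z off -0.39 | yaw err deg -0.05 nose pitch up deg -0.23 | F heater [ 0.3 -1.3 -1.1] M [-0.16  0.07  0.02]
t 21.38 TCP heater mm [ 110.6  -148.53  103.62] -> nose y ~-65.5 x off -5.40 z off -0.48 | yaw err deg -0.04 nose pitch up deg -0.24 | F heater [-0.7 -1.  -1.6] M [-0.27  0.06  0.  ]
t 21.55 TCP heater mm [ 111.1  -145.75  103.81] -> nose y ~-62.7 x off -4.90 z off -0.29 | yaw err deg -0.05 nose pitch up deg -0.30 | F heater [-0.1 -2.8 -1.8] M [-0.53 -0.01  0.01]
t 21.72 TCP heater mm [ 111.24 -143.2   103.9 ] -> nose y ~-60.2 x off -4.76 z off -0.20 | yaw err deg -0.06 nose pitch up deg -0.37 | F heater [-0.1 -3.4 -1.5] M [-0.64  0.06 -0.01]
```

```bash
python3 -m handwheel '[{"travel":[0.012,0,0],"dr":[0,0.003,0]},{"travel":[0.012,0,0],"dr":[0,0.002,0]},{"travel":[0.012,0,0],"dr":[0,0.002,0]}]' >/dev/null;  python3 st.py; python3 -m handwheel '[{"travel":[0.012,0,0],"dr":[0,0.002,0]},{"travel":[0.012,0,0],"dr":[0,0.002,0]},{"travel":[0.012,0,0],"dr":[0,0.002,0]}]' >/dev/null;  python3 st.py;  python3 -m handwheel '[{"travel":[0.012,0,0],"dr":[0,0.002,0]},{"travel":[0.012,0,0],"dr":[0,0.002,0]},{"travel":[0.012,0,0],"dr":[0,0.002,0]}]' >/dev/null;  python3 st.py
```

```text
t 21.97 TCP heater mm [ 111.25 -138.27  103.86] -> nose y ~-55.3 x off -4.75 z off -0.24 | yaw err deg -0.07 nose pitch up deg -0.22 | F heater [ 0.7 -6.1 -1.3] M [-1.22  0.05  0.04]
t 22.22 TCP heater mm [ 111.23 -135.41  103.94] -> nose y ~-52.4 x off -4.77 z off -0.16 | yaw err deg -0.06 nose pitch up deg -0.32 | F heater [ 0.5 -6.6 -1.4] M [-1.33  0.15  0.03]
t 22.47 TCP heater mm [ 111.24 -133.09  104.05] -> nose y ~-50.1 x off -4.76 z off -0.05 | yaw err deg -0.08 nose pitch up deg -0.45 | F heater [-0.4 -6.1 -1.7] M [-1.17  0.15  0.04]
```

```bash
python3 -m handwheel '[{"travel":[0.015,0,0],"dr":[0,0.007,0]},{"travel":[0.015,0,0],"dr":[0,0.004,0]},{"travel":[0.015,0,0],"dr":[0,0.004,0]}]' >/dev/null;  python3 st.py; python3 -m handwheel '[{"travel":[0.015,0,0],"dr":[0,0.004,0]},{"travel":[0.015,0,0],"dr":[0,0.004,0]}]' >/dev/null;  python3 st.py;  python3 -m handwheel '[{"travel":[0.015,0,0],"dr":[0,0.003,0]},{"travel":[0.015,0,0],"dr":[0,0.003,0]}]' >/dev/null;  python3 st.py
```

```text
t 22.72 TCP heater mm [ 111.23 -129.74  104.01] -> nose y ~-46.7 x off -4.77 z off -0.09 | yaw err deg -0.10 nose pitch up deg -0.32 | F heater [ 0.1 -7.8 -0.8] M [-1.51  0.12  0.07]
t 22.88 TCP heater mm [ 111.19 -127.65  103.99] -> nose y ~-44.7 x off -4.81 z off -0.11 | yaw err deg -0.12 nose pitch up deg -0.31 | F heater [-0.1 -9.1 -1.5] M [-1.49  0.07  0.02]
t 23.05 TCP heater mm [ 111.18 -126.32  104.  ] -> nose y ~-43.3 x off -4.82 z off -0.10 | yaw err deg -0.14 nose pitch up deg -0.43 | F heater [ -1.8 -13.7  -2.5] M [-2.46  0.2  -0.08]
```

Force is rising at nose y −43.3, where the seat is expected (about −43.1). A few more steps to confirm it stops.

```bash
python3 -m handwheel '[{"travel":[0.014,0,0],"dr":[0,0.006,0.003]}]' >/dev/null;  python3 st.py; python3 -m handwheel '[{"travel":[0.016,0,0],"dr":[0,0.005,0.003]}]' >/dev/null;  python3 st.py; python3 -m handwheel '[{"travel":[0.018,0,0],"dr":[0,0.004,0]}]' >/dev/null;  python3 st.py
```

```text
t 23.13 TCP heater mm [ 111.17 -126.34  104.04] -> nose y ~-43.3 x off -4.83 z off -0.06 | yaw err deg -0.24 nose pitch up deg -0.46 | F heater [ -1.2 -12.3  -0.8] M [-2.04  0.23 -0.03]
t 23.22 TCP heater mm [ 111.1  -126.33  104.02] -> nose y ~-43.3 x off -4.90 z off -0.08 | yaw err deg -0.36 nose pitch up deg -0.52 | F heater [ -0.9 -12.7  -1.5] M [-2.14  0.24 -0.06]
t 23.30 TCP heater mm [ 111.1  -126.3   104.03] -> nose y ~-43.3 x off -4.90 z off -0.07 | yaw err deg -0.38 nose pitch up deg -0.65 | F heater [ -0.4 -14.1  -2.1] M [-2.31  0.23 -0.01]
```

Stopped at −126.3 with 14 N. Travel since face contact is 61.8 mm against a 62 mm shaft, so it's seated. Release, lift clear and look.

```bash
python3 -m handwheel '[{"travel":[0,0,0],"dr":[0,0,0]},{"travel":[0,0,0],"dr":[0,0,0]}]' >/dev/null;  python3 st.py; python3 -m handwheel '[{"travel":[0,0,0],"dr":[0,0,0]},{"travel":[0,0,0],"dr":[0,0,0]},{"travel":[0,0,0],"dr":[0,0,0]},{"travel":[0,0,0],"dr":[0,0,0]}]' 0.2; python3 st.py; python3 -m handwheel '[{"travel":[0,0,-0.05],"dr":[0,0,0]},{"travel":[0,0,-0.15],"dr":[0,0,0]},{"travel":[0,0,-0.2],"dr":[0,0,0]},{"travel":[-0.2,0,-0.2],"dr":[0,0,0]},{"travel":[-0.25,0,-0.1],"dr":[0,0,0]},{"travel":[-0.25,-0.2,0],"dr":[0,0,0]},{"travel":[-0.25,-0.2,0],"dr":[0,0,0]},{"travel":[-0.25,-0.2,0],"dr":[0,0,0]},{"travel":[-0.1,-0.2,0],"dr":[0,0,0]},{"travel":[0,0,0],"dr":[0,0,0]}]'
python3 - <<'E'
from h import *
s=shot('side','side8.png');t=shot('top','top8.png')
A=np.zeros((560,800,3),np.uint8)
A[:500,:500]=cv2.resize(t[130:230,240:340],None,fx=5,fy=5,interpolation=2)
A[:420,500:]=cv2.resize(s[160:230,330:380],None,fx=6,fy=6,interpolation=2)
cv2.imwrite('pics/c8.png',A[...,::-1])
th=-.1509;R=np.array([[np.cos(th),-np.sin(th)],[np.sin(th),np.cos(th)]]);T=np.array([.5127,.0659])
c={}
for n,im in(("top",t),("side",s)):
    r,g,b=[im[...,i].astype(int) for i in range(3)];m=((r>90)&(r>2*g)&(r>2*b)).astype(np.uint8)
    for st,ce in zip(*cv2.connectedComponentsWithStats(m)[2:]):
        if 15<st[4]<300 and 300<ce[0]<400 and 130<ce[1]<240:print(n,st.tolist(),ce.round(1));c[n]=ce
if len(c)==2:
    p,e=two(c["top"],c["side"]);print("right grip centre heater mm",(R.T@(p[:2]-T)*1e3).round(1),"z",p[2].round(4),e)
E
```

```text
t 23.47 TCP heater mm [ 110.89 -126.6   104.02] -> nose y ~-43.6 x off -5.11 z off -0.08 | yaw err deg -0.46 nose pitch up deg -0.61 | F heater [ 0.2 -2.6 -1.6] M [-0.39  0.07  0.01]
time_s: 23.8
eef_pos: [0.6044, -0.0736, 0.1049]
eef_rot: [0.002, 0.761, 0.649, -0.003]
wrist_force: [-0.1, 0.1, 0.4]
opening: 0.601
t 23.80 TCP heater mm [ 111.65 -124.1   104.91] -> nose y ~-41.1 x off -4.35 z off 0.81 | yaw err deg -0.42 nose pitch up deg -0.42 | F heater [-0.1  0.   0.4] M [ 0.    0.02 -0.05]
time_s: 24.63
eef_pos: [0.4656, -0.2381, 0.2207]
eef_rot: [0.006, 0.757, 0.653, -0.002]
wrist_force: [0.0, -0.8, -0.7]
opening: 0.6
top [324, 154, 12, 6, 54] [329.3 156.5]
side [354, 195, 6, 16, 62] [356.8 202.7]
right grip centre heater mm [ 113.9 -125.4] z 0.1088 0.005583772854395025
```

View pics/c8.png

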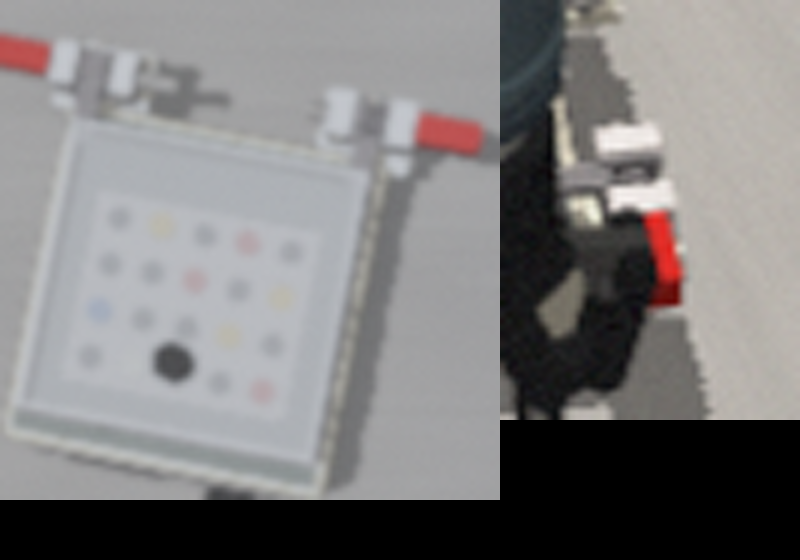

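The red grip butts against the outer lug at top crop (415,130), mirroring the left hinge, and the cover is straight and shut. Quick check that the bystanders haven't moved, then hand in.

Run:
```python
from h import *
a=cv2.imread('pics/top0.png').astype(float);b=cv2.imread('pics/top8.png').astype(float)
for n,(x,y,r) in dict(dish=(184,214,22),jar=(178,132,18),rack=(417,128,26)).items():
    p,q=[cv2.cvtColor(i[y-r:y+r,x-r:x+r].astype(np.float32),cv2.COLOR_BGR2GRAY) for i in(a,b)]
    print(n,"shift px",np.round(cv2.phaseCorrelate(p,q)[0],2),"mean diff",np.abs(p-q).mean().round(1))
o=ctrl.get_obs();print(o["time_s"],o["wrist_force"].round(1))
print(ctrl.hand_in())
```

```text
dish shift px [0.5  0.49] mean diff 9.5
jar shift px [0.02 0.01] mean diff 9.0
rack shift px [ 0.02 -0.03] mean diff 8.8
24.7333 [ 0.1 -0.4 -0.6]
the job is handed in; nothing more can be done
None
```

The hinge pin is in through all three lugs with its grip on the outer lug, and I handed the job in at 24.7 s; no verdict was reported. I straightened the cover by its knob in two goes, then picked the red-gripped pin off the mat. Pokes along the outer lug found the bore about 5 mm to the −x side of where I had placed the hinge axis. Axial force stayed near zero through the cover's lug and reached 6–9 N in the liner.

**Last checks:**
- **Seat:** the pin stopped dead at about 14 N after 61.8 mm of travel from first touching the lug face; the shaft is 62 mm. It may have eased back about 0.3 mm as I let go, within the 1.5 mm allowed. In the last top picture the grip butts on the lug, mirroring the left hinge.
- **Grip position:** the picture puts its centre at y −125.4 mm, against −124 mm expected when seated. That fits the picture bias of about 1.3 mm I had seen on the lugs.
- **Cover:** it looks straight and shut in the last picture. I did not measure its tilt.
- **Forces:** the highest wrist reading I saw was about 14 N. I only had readings between moves, so I did not see the pin's contact forces directly.
- **Bystanders:** the jar and rack shifted by 0.03 px or less. The dish read 0.5 px, about 1.4 mm; the arm never came near it, so I take that as image noise.

**What disagreed:**
- **Bore position:** the pictures put the bracket within about 3 mm of the axis, but the feel put it near −5 mm. That may partly be an x error in my heater estimate. The last picture put the grip only about 2 mm to the −x side. Either is inside the 8.5 mm allowed.
- **Deck width:** it measured 181 mm instead of 190 mm.

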